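Tighten the four screws of a mould press evenly, crosswise, in two rounds

ROBOT

A 6-joint arm with a two-finger parallel gripper is mounted at the origin on a cart in front of the work surface, level with it; the furniture and walls round the work are solid. World frame = base frame: x ahead of the robot, y to its left, z up, the work surface at z = 0. Lengths are in m, angles in rad, forces in N, time in s.
With the tool pointing down it reaches from about 0.425 to 0.925 m from the base axis. Payload 12.5 kg.
Tool frame: the origin (TCP) lies midway between the tips of the shut fingers; the grasp point (between the pads) lies 19 mm behind it (manip.pinch_z is the z of the grasp point in the tool frame, in m); z points along the fingers, y is the direction in which the jaws open and shut (so a half turn about z gives the same grasp; the last joint's range is limited). The gripper opens to 85 mm and grips with 20 to 120 N. Pads are 22 mm wide; open, the fingers measure 114 mm over their backs; the gripper's body (76 mm by 85 mm) begins 54 mm behind the grasp point. The pads swing forward as they close: fully open they stand 13 mm farther back than shut.
Start: joints at [-1.415, 0.491, 1.559, -0, 1.092, -0.106], TCP at [0.162, -0.604, 0.231] pointing down, gripper open.
Joint ranges: [-3.1, 3.1], [-0.84, 2.19], [0.05, 2.79], [-1.13, 4.28], [0.06, 2.93], [-2.69, 2.69]. Speed limits (rad/s): [2.22, 2.22, 2.79, 3.14, 3.14, 3.14].

INTERFACE

Orientations are given as a unit quaternion [x, y, z, w].
In Python, from bench import manip gives the robot as it stands.
- The arm moves only by the tool play_rows, never from a script. Its arguments are lists of equal length, an entry for each row: "slide": the shift along the tool's x, y, z normalised to -1 to 1, where 1 is 0.04 m, a list of three; "yaw": the turn about the tool's z normalised to -1 to 1, where 1 is 90 degrees; "gripper": the opening, from 0 (shut) to 1 (fully open). A call has 1 to 8 rows; each row shifts and turns the commanded pose from where the row before left it, along the tool's axes as they then stand; what a row does not reach is not made up. A row lasts 1/8 s, in which the tool goes at most 62.5 mm and 10.7 degrees, less where a joint would pass 70% of its speed; a pose out of reach is approached as far as the arm can. A call with a number of a shift or a turn outside -1 to 1 is refused whole. A call with a gripper value outside its range is refused whole. The fingers move at their own pace and stop on an object; "squeeze" is the grip in N (left out, the last holds). Time passes only in rows, so rows that do not move let the fingers close. It gives the time, the measured TCP pose, the force and the opening at its end, in the units of the state.
- manip.read_state(): the state, without advancing time (a new reading comes with each control period).
- manip.get_image(name): name is "side" or "top" or "wrist"; returns a dict with "image" (420x560x3 uint8, blue, green, red), "camera_matrix" (3x3 intrinsics, pixels), "pose" (4x4, takes a point from camera to world coordinates). Camera axes: x right, y down, z forward; pixel columns grow to the right and rows downward; lengths in m; the calibration is good to about 2 mm. A picture is of the moment at which its call begins. There is no depth.
- manip.sign_off(): hands the job in, once; it reports no verdict.
Trained networks look in the newest picture that a camera, given by its name, has taken for a name from the list of things; names that differ only in an ending like _2 or _b are one class to them, and where a whole thing is asked for, a point or a joint stands for the part that bears it (a point fixed in the world has none). Each returns a list of dicts, best first, with "confidence" (0 to 1); they miss things now and then, are a little off and sometimes report something else, mostly with a low value. They report only what shows in the picture. A call takes as long as a camera call.
- manip.outline_of(camera, thing): "region" (420x560 bool, what is visible of it) and "extent" ([left, top, right, bottom] in pixels, round what is visible of it).
- manip.tip_of(camera, thing): "position" ([row, column] in pixels: a listed point, or the origin of a listed thing).
The state is a dict: "t": time; "joint_positions": joint angles; "dq": joint speeds; "joint_torque": joint torques, N m; "ee_pos": TCP position; "tool_rot": TCP orientation; "wrist_force": force on the tool from outside, world axes, zero at the start; "torque": the same for the moment, N m; "width": opening from 0.0 (shut) to 1.0 (fully open).
Only numpy, scipy, OpenCV 4.12 (cv2) and the standard library are available. Lean on these libraries where they do the work, as an engineer would, in place of code of your own. Each camera call takes 0.05 s, during which the arm holds its last target.

TASK

Tighten the four T-handled screws of the mould press evenly, in two rounds, going crosswise in each round (a screw, then the one diagonally opposite, then the other diagonal). In the first round turn each screw clockwise only until it just bites on the steel plate (about 0.1 N m); in the second round bring each to firm hand-tight, about 0.35 N m, by feel: the plaster mould under the plate cracks if a screw is forced. Leave the things lying around where they are.

Things in the scene. Friction and masses are not known exactly. Their poses are not given: they have to be found in the camera images.
- press: mould press, fixed to the table: a 236 mm square plywood board with a square plaster mould block (180 mm, top 65 mm above the table) and four steel edge stops. Origin at the centre of the board's underside, on the table; z up, x and y along the board's edges and along the rows of screws
- plate: loose square steel pressure plate, 190 mm, 8 mm thick, lying on the mould block inside the edge stops, top 73 mm above the table; origin at the centre of its underside, z up. The screws press on it near its corners; it hardly moves as they are tightened
- key_on_plate: bystander: small cone-shaped plaster register key, 30 mm wide, 19 mm high, standing near the middle of the plate; origin under its centre
- jar: bystander: white screw-lid jar, 50 mm wide, 72 mm high; origin under its centre
- brush: bystander: flat brush 212 mm long lying on the table; origin under its centre
- calipers: bystander: curved calipers, 118 x 154 mm, lying flat; origin under their centre
- tape: bystander: roll of tape, 100 mm wide, 34 mm high, lying flat; origin under its centre
- mixing_tin: bystander: open tin, 75 mm wide, 100 mm high; origin under its centre
- screw_1: T-handled clamping screw at the press's -x +y corner; vertical axis 60 mm from the press centre along the press's x and along its y, as for all four. Origin on that axis, near the plate's top; it does not turn with the screw. Dark bar handle on a 15 mm neck about 18 mm high, above a round foot 28 mm wide. Tightened clockwise seen from above, it sinks 3 mm per rad and stays where it is left
- screw_2: same screw at the press's +x +y corner, diagonally opposite screw 4. All four start loose, feet clear of the plate: each first runs free (moment under 0.05 N m) for 0.1 to 0.7 rad, unknown and different from screw to screw, until its foot meets the plate
- screw_3: same screw at the press's +x -y corner, diagonally opposite screw 1. Once the foot meets the plate the moment climbs by about 0.5 to 0.7 N m per rad of the handle, with the foot's load: some 11 N of load per 0.1 N m (friction varies by 15 percent). 0.1 N m is a light bite, 0.35 N m firm hand-tight; from 0.55 N m the plaster may crack
- screw_4: same screw at the press's -x -y corner, diagonally opposite screw 2
- handle_1 (a point): middle of screw 1's bar handle, about 45 mm above the plate; x along the bar, z up. The bar is 50 mm long, 14 mm thick and 24 mm high and turns with the screw (its yaw falls as the screw is tightened). It sits on a stiff torsion spring (2.5 N m per rad), so it springs back a little when let go and the moment can be read while it is held still
- handle_2 (a point): the same point of screw 2's bar handle, x along the bar
- handle_3 (a point): the same point of screw 3's bar handle, x along the bar
- handle_4 (a point): the same point of screw 4's bar handle, x along the bar

How it is judged:
On the way:
1. first round done: all four screws bite on the plate (over 3 N each) and none is tight yet (under 24 N) (contact force between screw_1 and plate between 3 and 24 N and contact force between screw_2 and plate between 3 and 24 N and contact force between screw_3 and plate between 3 and 24 N and contact force between screw_4 and plate between 3 and 24 N), for 0.2 s.
At the end, for the whole second after the job is handed in: each of the four screw feet presses on the plate with 26 to 68 N (about 0.24 to 0.6 N m of turning moment), the plate is at rest, and the robot has let go (contact force between screw_1 and plate between 26 and 68 N and contact force between screw_2 and plate between 26 and 68 N and contact force between screw_3 and plate between 26 and 68 N and contact force between screw_4 and plate between 26 and 68 N and linear speed of plate below 0.01 m/s); the robot touches nothing.
It fails at once if a screw is overtightened and cracks the plaster (contact force between any of screw_1, screw_2, screw_3, screw_4 and plate above 68 N).
It fails at once if a screw is tightened past a light bite before all four bite ((contact force between screw_1 and plate above 24 N and contact force between any of screw_2, screw_3, screw_4 and plate below 3 N) or (contact force between screw_2 and plate above 24 N and contact force between any of screw_1, screw_3, screw_4 and plate below 3 N) or (contact force between screw_3 and plate above 24 N and contact force between any of screw_1, screw_2, screw_4 and plate below 3 N) or (contact force between screw_4 and plate above 24 N and contact force between any of screw_1, screw_2, screw_3 and plate below 3 N)).
It fails at once if first round not crosswise: two neighbouring screws bite while the other two are loose ((contact force between each of screw_1, screw_2 and plate above 3 N and contact force between each of screw_3, screw_4 and plate below 3 N) or (contact force between each of screw_2, screw_3 and plate above 3 N and contact force between each of screw_1, screw_4 and plate below 3 N) or (contact force between each of screw_3, screw_4 and plate above 3 N and contact force between each of screw_1, screw_2 and plate below 3 N) or (contact force between each of screw_4, screw_1 and plate above 3 N and contact force between each of screw_2, screw_3 and plate below 3 N)).
It fails at once if second round not crosswise: two neighbouring screws are tight while the other two are not ((contact force between each of screw_1, screw_2 and plate above 26 N and contact force between each of screw_3, screw_4 and plate below 26 N) or (contact force between each of screw_2, screw_3 and plate above 26 N and contact force between each of screw_1, screw_4 and plate below 26 N) or (contact force between each of screw_3, screw_4 and plate above 26 N and contact force between each of screw_1, screw_2 and plate below 26 N) or (contact force between each of screw_4, screw_1 and plate above 26 N and contact force between each of screw_2, screw_3 and plate below 26 N)).
It fails at once if a bystander is pushed more than 30 mm from its place (distance of any of key_on_plate, jar, brush, calipers, tape, mixing_tin from where it was at the start of the episode above 0.03 m).
It also fails if it takes over 72 s, if anything falls off the work surface, if the arm or the gripper's body presses on something with over 40 N, if the wrist force passes 120 N, or if a joint passes its speed limit or range.

## Working session

There is one attempt and no reset: what is moved stays moved. The work goes in short steps, Python scripts to look and compute and a tool call to move; the robot and the scene stay as the last step left them, time stands still between calls to the robot, and variables do not carry over. Pictures are saved under pics/ and viewed, and the job is handed in when it is done.

Besides the shell and the picture viewer there is one more tool, called after "Call:" by a JSON object that holds its "api" and its "payload". play_rows: Moves the arm, as the interface text tells. Its arguments: {"type":"object","properties":{"slide":{"type":"array"},"yaw":{"type":"array"},"gripper":{"type":"array"},"squeeze":{"type":"number"}},"required":["slide","yaw","gripper"]}

```bash
mkdir -p pics; ls
cat > h.py <<'E'
import numpy as np, cv2
from bench import manip
def px2w(im,rc,z):
    K=np.array(im["camera_matrix"]);T=np.array(im["pose"])
    d=T[:3,:3]@np.linalg.inv(K)@np.array([rc[1],rc[0],1.0]);o=T[:3,3]
    return o+d*(z-o[2])/d[2]
def w2px(im,p):
    K=np.array(im["camera_matrix"]);T=np.array(im["pose"])
    c=T[:3,:3].T@(np.array(p)-T[:3,3]);u=K@c
    return u[1]/u[2],u[0]/u[2]
E
python3 - <<'E'
from h import *
s=manip.read_state();print(s)
for n in ["top","side"]:
    im=manip.get_image(n);cv2.imwrite(f"pics/{n}0.png",im["image"]);print(n,np.round(im["pose"],3).tolist(),np.round(im["camera_matrix"],1).tolist())
    for th in ["handle_1","screw_1"]:
        for r in manip.tip_of(n,th): print(th,np.round(r["position"],1),round(r["confidence"],2),np.round(px2w(im,r["position"],0.118 if th[0]=='h' else 0.073),4))
    for r in manip.tip_of(n,"press"): print("press",r["position"],r["confidence"],px2w(im,r["position"],0))
E
```

```text
pics
{'t': 0.0, 'joint_positions': array([-1.41460301e+00,  4.91560186e-01,  1.55948567e+00,  1.55104686e-06,
        1.09169754e+00, -1.05596996e-01]), 'dq': array([ 0.00220575, -0.00090244,  0.00023104,  0.00177819, -0.00016039,
       -0.00021706]), 'joint_torque': array([-2.59019062e-04, -6.18442869e+01, -2.61589336e+01,  9.66244556e-06,
        4.03797749e-03, -2.91040442e-05]), 'ee_pos': array([ 0.16174263, -0.60345799,  0.23071488]), 'tool_rot': array([ 9.91445336e-01,  1.30521317e-01, -1.38665388e-05, -5.75206094e-04]), 'wrist_force': array([ 0.01806683, -0.49675476,  0.55911668]), 'torque': array([ 0.02081102,  0.00558301, -0.05580315]), 'width': 0.999427065490393}
top [[0.001, -0.987, 0.158, 0.464], [-1.0, -0.004, -0.024, -0.009], [0.024, -0.158, -0.987, 1.068], [0.0, 0.0, 0.0, 1.0]] [[390.9, 0.0, 275.4], [0.0, 390.9, 212.5], [0.0, 0.0, 1.0]]
handle_1 [255.7 247.3] 0.71 [0.5104 0.0365 0.118 ]
handle_1 [266.1 296.8] 0.71 [ 0.4857 -0.0831  0.118 ]
handle_1 [218.2 304.1] 0.64 [ 0.6025 -0.102   0.118 ]
handle_1 [212.1 256.4] 0.56 [0.6172 0.0154 0.118 ]
screw_1 [256.8 244.8] 0.6
[... 271 characters left out ...]
2 -0.1077617   0.        ]
side [[-0.879, -0.228, 0.419, 0.093], [-0.476, 0.461, -0.748, 0.912], [-0.022, -0.857, -0.514, 0.762], [0.0, 0.0, 0.0, 1.0]] [[435.2, 0.0, 272.8], [0.0, 435.2, 212.7], [0.0, 0.0, 1.0]]
handle_1 [230.6 297.9] 0.66 [0.5119 0.0271 0.118 ]
handle_1 [218.5 263.2] 0.59 [0.626  0.0148 0.118 ]
handle_1 [212.9 321.9] 0.54 [ 0.4904 -0.0864  0.118 ]
handle_1 [216.2 371.9] 0.39 [ 0.3579 -0.1319  0.118 ]
screw_1 [211.1 291.1] 0.75 [ 0.6073 -0.1241  0.073 ]
screw_1 [224.3 325.3] 0.67 [ 0.484  -0.1008  0.073 ]
screw_1 [229.2 265.7] 0.61 [6.277e-01 2.000e-04 7.300e-02]
screw_1 [247.8 302.9] 0.51 [0.4925 0.0355 0.073 ]
press [249.3, 292.8] 0.74 [ 0.55846188 -0.03689723  0.        ]
```

View pics/top0.png

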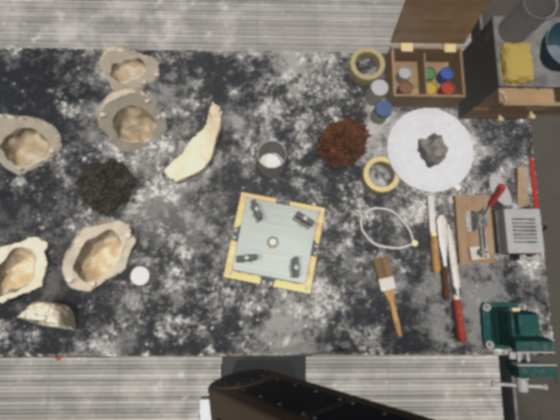

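View pics/side0.png

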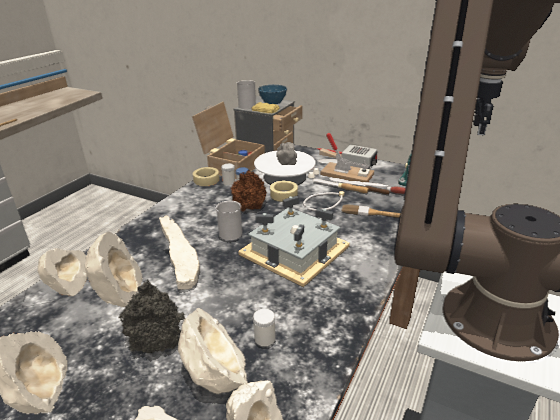

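Run:
```python
import cv2
a=cv2.imread("pics/top0.png")[170:310,200:350];cv2.imwrite("pics/top0z.png",cv2.resize(a,None,fx=4,fy=4,interpolation=cv2.INTER_CUBIC))
```

```text
(no output)
```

View pics/top0z.png

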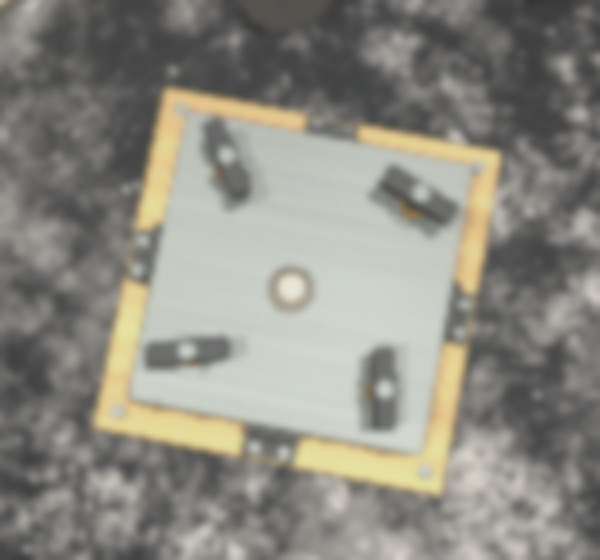

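The top view shows the press at px (275,242), turned by about -12°, with handles near (247,257), (297,267), (303,217) and (256,212). They form a square of about 120 mm, as they should. I'll move above it and look with the wrist camera.

Call:
{"api": "play_rows", "payload": {"slide": [[0.94,-0.8,-0.15],[0.94,-0.8,-0.15],[0.94,-0.8,-0.15],[0.94,-0.8,-0.15],[0.94,-0.8,-0.15],[0.94,-0.8,-0.15],[0.94,-0.8,-0.15],[0.94,-0.8,-0.15]], "yaw": [0,0,0,0,0,0,0,0], "gripper": [1,1,1,1,1,1,1,1]}}

```text
t: 1.4
ee_pos: [0.3868, -0.2772, 0.2797]
tool_rot: [0.991, 0.13, 0.0, 0.0]
wrist_force: [0.6, -0.9, 0.8]
width: 0.998
```

Call:
{"api": "play_rows", "payload": {"slide": [[0.94,-0.8,-0.15],[0.94,-0.8,-0.15],[0.94,-0.8,-0.15],[0.94,-0.8,-0.15],[0.94,-0.8,-0.15],[0,0,0]], "yaw": [0,0,0,0,0,0], "gripper": [1,1,1,1,1,1]}}

```text
t: 2.15
ee_pos: [0.5275, -0.0731, 0.3094]
tool_rot: [0.991, 0.132, 0.0, 0.0]
wrist_force: [0.7, -0.2, 0.3]
width: 0.997
```

Run:
```python
from h import *
s=manip.read_state();print(s["t"],s["ee_pos"],s["tool_rot"],s["joint_positions"],s["wrist_force"],s["torque"])
im=manip.get_image("wrist");cv2.imwrite("pics/w1.png",im["image"]);print(np.round(im["pose"],3).tolist(),np.round(im["camera_matrix"],1).tolist())
for th,z in [("handle_1",.118),("screw_1",.073)]:
    for r in manip.tip_of("wrist",th): print(th,np.round(r["position"],1),round(r["confidence"],2),np.round(px2w(im,r["position"],z),4))
```

```text
2.15 [ 0.5274513  -0.07310736  0.3094496 ] [9.91207461e-01 1.32316406e-01 3.66749695e-04 5.26466080e-05] [-2.61892130e-01  2.83420017e-01  1.67550477e+00  1.99690041e-04
  1.18195027e+00  1.04341740e+00] [ 0.68459195 -0.22386723  0.26807519] [0.00603965 0.01322331 0.03014267]
[[0.263, -0.916, -0.304, 0.606], [-0.965, -0.25, -0.083, -0.051], [0.0, 0.316, -0.949, 0.452], [0.0, 0.0, 0.0, 1.0]] [[339.3, 0.0, 278.2], [0.0, 339.3, 206.8], [0.0, 0.0, 1.0]]
handle_1 [ 51.1 212.8] 0.98 [0.6259 0.0153 0.118 ]
handle_1 [170.9 165.4] 0.93 [0.5057 0.0387 0.118 ]
handle_1 [112.4 330.6] 0.88 [ 0.6032 -0.1036  0.118 ]
handle_1 [221.2 275. ] 0.75 [ 0.4825 -0.0814  0.118 ]
screw_1 [ 59.9 221.2] 0.86 [0.6228 0.0142 0.073 ]
screw_1 [163.1 175.8] 0.68 [0.5042 0.0409 0.073 ]
screw_1 [108.7 324.5] 0.62 [ 0.6047 -0.1032  0.073 ]
screw_1 [207.6 273. ] 0.62 [ 0.4818 -0.0787  0.073 ]
```

View pics/w1.png

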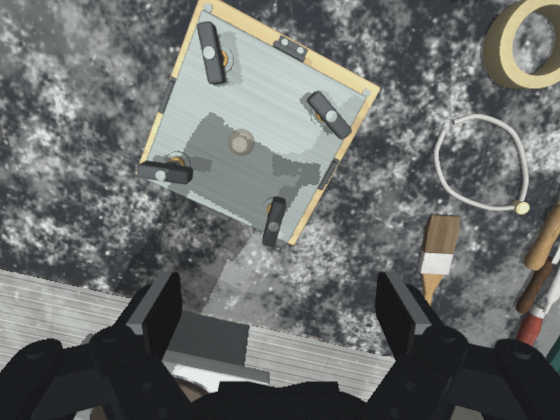

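Run:
```python
from h import *
im=manip.get_image("wrist");vis=im["image"].copy()
for r in manip.outline_of("wrist","handle_1"):
    m=r["region"].astype(np.uint8)
    c=max(cv2.findContours(m,cv2.RETR_EXTERNAL,cv2.CHAIN_APPROX_NONE)[0],key=cv2.contourArea)
    w=np.array([px2w(im,(p[0][1],p[0][0]),.122)[:2]*1000 for p in c],np.float32)
    R=cv2.minAreaRect(w);b=cv2.boxPoints(R);e=[b[1]-b[0],b[2]-b[1]];l=max(e,key=np.linalg.norm)
    print(round(r["confidence"],2),r["extent"],np.round(R[0],1),np.round(R[1],1),"bar yaw deg",round(np.degrees(np.arctan2(l[1],l[0]))%180,1))
    cv2.drawContours(vis,[c],-1,(0,0,255),1)
cv2.imwrite("pics/w2.png",vis)
```

```text
0.72 [303.3, 87.6, 350.6, 136.1] [ 600.7 -102.9] [51.8 16.3] bar yaw deg 57.8
0.58 [194.1, 16.5, 222.9, 80.3] [624.1  14.7] [52.  18.4] bar yaw deg 23.8
0.56 [134.9, 160.1, 190.7, 181.3] [506.7  38.3] [20.1 53.2] bar yaw deg 96.6
0.56 [263.1, 195.6, 281.1, 243.3] [483.6 -79.9] [55.2 15.2] bar yaw deg 0.8
```

View pics/w2.png

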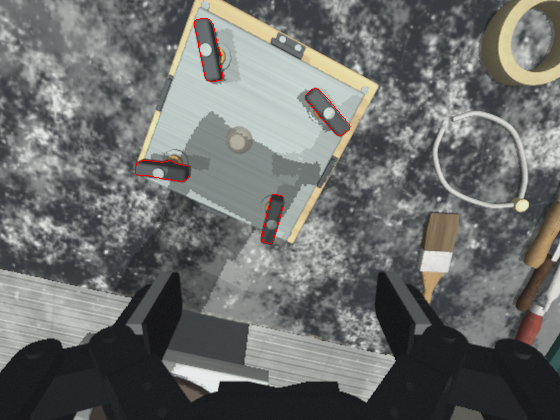

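```bash
cat >> h.py <<'E'
from scipy.spatial.transform import Rotation as Ro
def pose():
    s=manip.read_state();R=Ro.from_quat(s["tool_rot"]).as_matrix()
    return s,np.array(s["ee_pos"]),R,np.degrees(np.arctan2(R[1,0],R[0,0]))
def plan(tgt,yaw,N,NY=None):
    s,p,R,y=pose();NY=NY or N
    dy=(yaw-y+180)%360-180
    print("t",s["t"],"p",np.round(p,4),"yaw",round(y,2),"j6",round(np.degrees(s["joint_positions"][5]),1),"tilt",round(np.degrees(np.arccos(-R[2,2])),2))
    d=(np.array(tgt)-p)/N;out=[]
    for i in range(N):
        a=np.radians(y+dy*min(i,NY)/NY)
        out.append([round(v/.04,2) for v in (d[0]*np.cos(a)+d[1]*np.sin(a),d[0]*np.sin(a)-d[1]*np.cos(a),-d[2])])
    print(out);print("yaw/row",round(-dy/90/NY,4),"x",NY)
def listen(n=6):
    T=[];F=[]
    for i in range(n):
        manip.get_image("wrist");s=manip.read_state();T.append(s["torque"]);F.append(s["wrist_force"])
    T=np.array(T);F=np.array(F)
    s,p,R,y=pose()
    print("t",round(s["t"],2),"p",np.round(p,4),"yaw",round(y,2),"w",round(s["width"],3),"Tz mean",round(T[:,2].mean(),3),"sd",round(T[:,2].std(),3),"Txy",np.round(T[:,:2].mean(0),2),"F",np.round(F.mean(0),1))
E
python3 -c "
from h import *
plan([.5076,.037,.21],96.6,8)
listen(4)"
```

```text
t 2.4 p [ 0.5257 -0.0762  0.3093] yaw 14.93 j6 59.7 tilt 0.02
[[np.float64(0.04), np.float64(-0.36), np.float64(0.31)], [np.float64(0.1), np.float64(-0.34), np.float64(0.31)], [np.float64(0.16), np.float64(-0.32), np.float64(0.31)], [np.float64(0.21), np.float64(-0.29), np.float64(0.31)], [np.float64(0.26), np.float64(-0.25), np.float64(0.31)], [np.float64(0.3), np.float64(-0.2), np.float64(0.31)], [np.float64(0.33), np.float64(-0.14), np.float64(0.31)], [np.float64(0.35), np.float64(-0.08), np.float64(0.31)]]
yaw/row -0.1134 x 8
t 2.6 p [ 0.526  -0.076   0.3094] yaw 14.93 w 0.999 Tz mean -0.011 sd 0.015 Txy [-0.02 -0.  ] F [0.4 0.3 0. ]
```

Call:
{"api": "play_rows", "payload": {"slide": [[0.04,-0.36,0.31],[0.1,-0.34,0.31],[0.16,-0.32,0.31],[0.21,-0.29,0.31],[0.26,-0.25,0.31],[0.3,-0.2,0.31],[0.33,-0.14,0.31],[0.35,-0.08,0.31]], "yaw": [-0.1134,-0.1134,-0.1134,-0.1134,-0.1134,-0.1134,-0.1134,-0.1134], "gripper": [0.6,0.6,0.6,0.6,0.6,0.6,0.6,0.6]}}

```text
t: 3.6
ee_pos: [0.5077, 0.0381, 0.2098]
tool_rot: [0.663, 0.749, 0.0, 0.0]
wrist_force: [0.5, 0.2, 0.4]
width: 0.603
```

Run:
```python
from h import *
for i in range(3): im=manip.get_image("wrist")
cv2.imwrite("pics/w3.png",im["image"])
for r in manip.tip_of("wrist","handle_1"): print(np.round(r["position"],1),round(r["confidence"],2),np.round(px2w(im,r["position"],.12),4))
for r in manip.outline_of("wrist","handle_1"):
    m=r["region"].astype(np.uint8)
    c=max(cv2.findContours(m,cv2.RETR_EXTERNAL,cv2.CHAIN_APPROX_NONE)[0],key=cv2.contourArea)
    w=np.array([px2w(im,(p[0][1],p[0][0]),.125)[:2]*1000 for p in c],np.float32)
    R=cv2.minAreaRect(w);b=cv2.boxPoints(R);e=[b[1]-b[0],b[2]-b[1]];l=max(e,key=np.linalg.norm)
    print(round(r["confidence"],2),np.round(r["extent"]),np.round(R[0],1),np.round(R[1],1),"bar yaw deg",round(np.degrees(np.arctan2(l[1],l[0]))%180,1))
plan([.5076,.037,.108],96.6,4)
```

```text
[256.5 427.5] 0.83 [0.6238 0.0173 0.12  ]
[212.6 276.2] 0.82 [0.5059 0.0386 0.12  ]
[342.  234.1] 0.55 [ 0.4845 -0.0789  0.12  ]
0.95 [392. 236. 466. 279.] [621.3  19.8] [55.3 30.4] bar yaw deg 18.2
0.73 [265. 176. 288. 250.] [505.3  39. ] [13.9 54.3] bar yaw deg 96.9
0.72 [211. 321. 261. 360.] [488.8 -74.6] [39.7 41.1] bar yaw deg 170.4
0.27 [258. 178. 296. 251.] [505.9  39.1] [22.3 54.4] bar yaw deg 97.6
t 3.85 p [0.5081 0.0375 0.2105] yaw 96.42 j6 -9.6 tilt 0.04
[[np.float64(-0.0), np.float64(-0.0), np.float64(0.64)], [np.float64(-0.0), np.float64(-0.0), np.float64(0.64)], [np.float64(-0.0), np.float64(-0.0), np.float64(0.64)], [np.float64(-0.0), np.float64(-0.0), np.float64(0.64)]]
yaw/row -0.0005 x 4
```

View pics/w3.png

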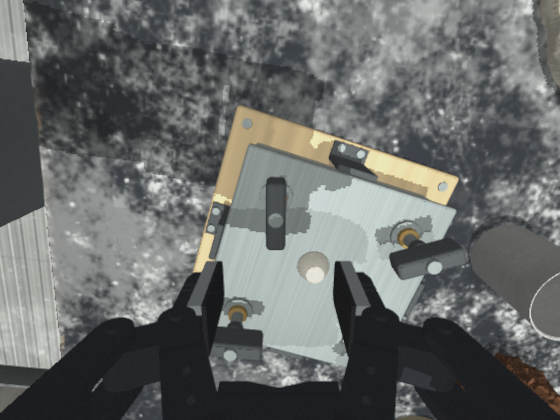

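Call:
{"api": "play_rows", "payload": {"slide": [[0,-0.02,0.64],[0,-0.02,0.64],[0.01,0,0.64],[0,0,0.64],[0,0,0],[0,0,0],[0,0,0],[0,0,0]], "yaw": [0,0,0,0,0,0,0,0], "gripper": [0.5,0.5,0.5,0.5,0.3,0,0,0], "squeeze": 40}}

```text
t: 4.85
ee_pos: [0.5056, 0.0378, 0.1086]
tool_rot: [0.665, 0.747, -0.0, -0.0]
wrist_force: [-3.8, -3.4, -3.2]
width: 0.151
```

Run:
```python
from h import *
listen(3);cv2.imwrite("pics/w4.png",manip.get_image("wrist")["image"])
```

```text
t 5.0 p [0.5056 0.0378 0.1086] yaw 96.6 w 0.155 Tz mean -0.006 sd 0.005 Txy [-0.61  0.71] F [-4.9 -3.5 -2.6]
```

View pics/w4.png

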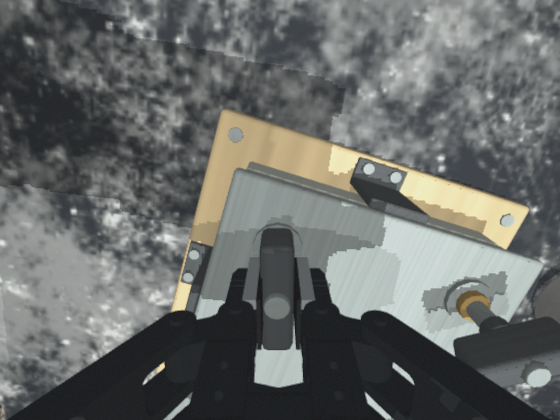

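Call:
{"api": "play_rows", "payload": {"slide": [[0,0,0.008],[0,0,0.004]], "yaw": [0.064,0.032], "gripper": [0,0]}}

```text
t: 5.3
ee_pos: [0.5057, 0.0377, 0.1082]
tool_rot: [0.72, 0.694, -0.0, 0.0]
wrist_force: [-4.8, -4.3, -1.0]
width: 0.153
```

```bash
python3 -c "
from h import *
listen(3)"
```

```text
t 5.45 p [0.5057 0.0377 0.1081] yaw 87.95 w 0.148 Tz mean 0.067 sd 0.036 Txy [-0.71  0.73] F [-4.2 -3.9 -1.9]
```

Call:
{"api": "play_rows", "payload": {"slide": [[0,0,0.008]], "yaw": [0.064], "gripper": [0]}}

```text
t: 5.58
ee_pos: [0.5057, 0.0377, 0.1079]
tool_rot: [0.754, 0.657, -0.0, 0.0]
wrist_force: [-5.2, -4.7, -0.9]
width: 0.155
```

```bash
python3 -c "
from h import *
listen(5)"
```

```text
t 5.83 p [0.5057 0.0377 0.1078] yaw 82.2 w 0.151 Tz mean -0.018 sd 0.038 Txy [-0.77  0.74] F [-4.3 -3.6 -1.8]
```

Call:
{"api": "play_rows", "payload": {"slide": [[0,0,0.008],[0,0,0.004]], "yaw": [0.064,0.032], "gripper": [0,0]}}

```text
t: 6.08
ee_pos: [0.5057, 0.0377, 0.1074]
tool_rot: [0.802, 0.598, -0.0, 0.0]
wrist_force: [-3.8, -4.7, -0.8]
width: 0.159
```

```bash
python3 -c "
from h import *
listen(4)"
```

```text
t 6.28 p [0.5057 0.0377 0.1074] yaw 73.56 w 0.15 Tz mean 0.035 sd 0.01 Txy [-0.9   0.74] F [-4.7 -4.4 -1.5]
```

Call:
{"api": "play_rows", "payload": {"slide": [[0,0,0.008],[0,0,0.004]], "yaw": [0.064,0.032], "gripper": [0,0]}}

```text
t: 6.52
ee_pos: [0.5057, 0.0376, 0.1069]
tool_rot: [0.844, 0.536, -0.0, 0.0]
wrist_force: [-4.9, -4.4, 0.2]
width: 0.154
```

```bash
python3 -c "
from h import *
listen(5)"
```

```text
t 6.78 p [0.5057 0.0376 0.1069] yaw 64.94 w 0.151 Tz mean 0.037 sd 0.009 Txy [-0.96  0.8 ] F [-4.7 -4.5 -0.9]
```

Call:
{"api": "play_rows", "payload": {"slide": [[0,0,0.008],[0,0,0.004]], "yaw": [0.064,0.032], "gripper": [0,0]}}

```text
t: 7.02
ee_pos: [0.5057, 0.0376, 0.1066]
tool_rot: [0.882, 0.471, -0.0, 0.0]
wrist_force: [-6.0, -5.6, 3.0]
width: 0.15
```

```bash
python3 -c "
from h import *
listen(5)"
```

```text
t 7.28 p [0.5057 0.0376 0.1067] yaw 56.31 w 0.15 Tz mean 0.1 sd 0.024 Txy [-1.06  0.95] F [-5.7 -4.9  2.2]
```

Call:
{"api": "play_rows", "payload": {"slide": [[0,0,0.004],[0,0,0]], "yaw": [0.03,0], "gripper": [0,0]}}

```text
t: 7.52
ee_pos: [0.5056, 0.0376, 0.1065]
tool_rot: [0.893, 0.451, -0.0, 0.0]
wrist_force: [-5.6, -6.0, 2.6]
width: 0.155
```

```bash
python3 -c "
from h import *
listen(5)"
```

```text
t 7.78 p [0.5057 0.0376 0.1065] yaw 53.61 w 0.155 Tz mean 0.164 sd 0.024 Txy [-1.07  0.97] F [-6.2 -5.   3.1]
```

Call:
{"api": "play_rows", "payload": {"slide": [[0,0,0],[0,0,0],[0,0,-0.6],[0,0,-0.6]], "yaw": [0,0,0,0], "gripper": [0.5,0.5,0.5,0.5]}}

```text
t: 8.28
ee_pos: [0.5064, 0.0382, 0.1542]
tool_rot: [0.893, 0.451, 0.0, 0.0]
wrist_force: [-0.2, -0.5, -0.0]
width: 0.5
```

```bash
sed -i 's/out.append(\[round(v/out.append([float(round(v/; s/\/.04,2) for v/\/.04,2)) for v/' h.py; python3 -c "
from h import *
plan([.6025,-.1032,.158],57.8,4)"
```

```text
t 8.275 p [0.5064 0.0382 0.1542] yaw 53.61 j6 33.2 tilt 0.03
[[-0.36, 1.01, -0.02], [-0.37, 1.0, -0.02], [-0.39, 0.99, -0.02], [-0.41, 0.99, -0.02]]
yaw/row -0.0116 x 4
```

Call:
{"api": "play_rows", "payload": {"slide": [[-0.37,1.0,-0.02],[-0.37,1.0,-0.02],[-0.39,0.99,-0.02],[-0.41,0.99,-0.02],[0,0,0]], "yaw": [-0.012,-0.012,-0.012,-0.012,0], "gripper": [0.5,0.5,0.5,0.5,0.5]}}

```text
t: 8.9
ee_pos: [0.6032, -0.1054, 0.1566]
tool_rot: [0.875, 0.483, 0.001, 0.001]
wrist_force: [-0.4, 1.1, 0.2]
width: 0.503
```

```bash
cat >> h.py <<'E'
def see(name):
    im=manip.get_image("wrist");v=im["image"].copy()
    for r in manip.tip_of("wrist","handle_1"): print("tip",np.round(r["position"]),round(r["confidence"],2),np.round(px2w(im,r["position"],.12),4))
    for r in manip.outline_of("wrist","handle_1"):
        m=r["region"].astype(np.uint8)
        c=max(cv2.findContours(m,cv2.RETR_EXTERNAL,cv2.CHAIN_APPROX_NONE)[0],key=cv2.contourArea)
        w=np.array([px2w(im,(p[0][1],p[0][0]),.13)[:2]*1000 for p in c],np.float32)
        R=cv2.minAreaRect(w);b=cv2.boxPoints(R);e=[b[1]-b[0],b[2]-b[1]];l=max(e,key=np.linalg.norm)
        print("bar",round(r["confidence"],2),np.round(R[0],1),np.round(R[1],1),"yaw",round(np.degrees(np.arctan2(l[1],l[0]))%180,1))
    cv2.imwrite("pics/%s.png"%name,v)
E
python3 -c "
from h import *
see('w5')
plan([.6025,-.1032,.108],57.8,2)"
```

```text
tip [ 23. 179.] 0.73 [0.6237 0.0158 0.12  ]
tip [240. 270.] 0.68 [ 0.6005 -0.101   0.12  ]
tip [306.  95.] 0.56 [ 0.4853 -0.0808  0.12  ]
bar 0.96 [490.5 -76.8] [64.2 18.8] yaw 0.2
bar 0.89 [621.5  10.6] [42.  20.8] yaw 24.4
bar 0.78 [602.8 -99.3] [55.4 14.4] yaw 58.2
bar 0.62 [522.9  18.4] [29.7  5.6] yaw 43.3
t 9.05 p [ 0.6014 -0.1027  0.1565] yaw 57.94 j6 16.2 tilt 0.02
[[0.0, 0.01, 0.61], [0.0, 0.01, 0.61]]
yaw/row 0.0008 x 2
```

View pics/w5.png

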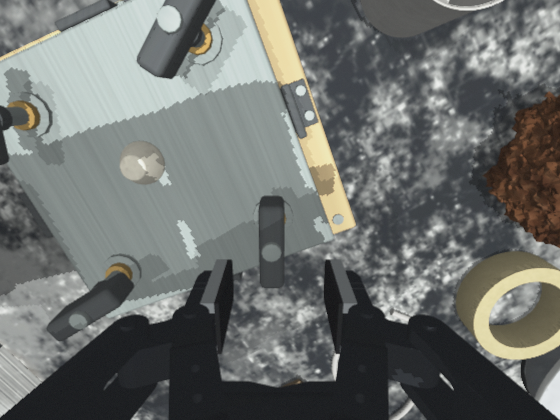

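Call:
{"api": "play_rows", "payload": {"slide": [[0,0,0.61],[0,0,0.61],[0,0,0],[0,0,0],[0,0,0],[0,0,0]], "yaw": [0,0,0,0,0,0], "gripper": [0.5,0.5,0.2,0,0,0]}}

```text
t: 9.8
ee_pos: [0.6013, -0.1024, 0.1084]
tool_rot: [0.875, 0.484, -0.0, -0.001]
wrist_force: [-3.7, 4.6, -1.7]
width: 0.156
```

```bash
python3 -c "
from h import *
listen(3)"
```

```text
t 9.95 p [ 0.6013 -0.1024  0.1084] yaw 57.95 w 0.15 Tz mean 0.01 sd 0.017 Txy [0.9  0.63] F [-3.3  5.  -0.5]
```

Call:
{"api": "play_rows", "payload": {"slide": [[0,0,0.008],[0,0,0.004]], "yaw": [0.064,0.032], "gripper": [0,0]}}

```text
t: 10.2
ee_pos: [0.6015, -0.1025, 0.108]
tool_rot: [0.909, 0.416, -0.0, -0.0]
wrist_force: [-3.4, 5.4, -0.5]
width: 0.155
```

```bash
python3 -c "
from h import *
listen(4)"
```

```text
t 10.4 p [ 0.6015 -0.1025  0.1079] yaw 49.32 w 0.153 Tz mean -0.005 sd 0.038 Txy [0.77 0.57] F [-3.4  4.3 -0.5]
```

Call:
{"api": "play_rows", "payload": {"slide": [[0,0,0.008],[0,0,0.004]], "yaw": [0.064,0.032], "gripper": [0,0]}}

```text
t: 10.65
ee_pos: [0.6016, -0.1026, 0.1075]
tool_rot: [0.938, 0.346, -0.0, -0.0]
wrist_force: [-4.0, 3.7, -1.9]
width: 0.156
```

```bash
python3 -c "
from h import *
listen(5)"
```

```text
t 10.9 p [ 0.6016 -0.1027  0.1075] yaw 40.73 w 0.155 Tz mean 0.002 sd 0.052 Txy [0.76 0.67] F [-3.7  4.3  0.8]
```

Call:
{"api": "play_rows", "payload": {"slide": [[0,0,0.008],[0,0,0.004]], "yaw": [0.064,0.032], "gripper": [0,0]}}

```text
t: 11.15
ee_pos: [0.6016, -0.1028, 0.1071]
tool_rot: [0.961, 0.275, 0.0, -0.0]
wrist_force: [-3.9, 3.5, 2.3]
width: 0.153
```

```bash
python3 -c "
from h import *
listen(5)"
```

```text
t 11.4 p [ 0.6017 -0.1028  0.1071] yaw 32.11 w 0.149 Tz mean 0.068 sd 0.027 Txy [0.61 0.7 ] F [-4.1  3.9  1.7]
```

Call:
{"api": "play_rows", "payload": {"slide": [[0,0,0.006],[0,0,0]], "yaw": [0.05,0], "gripper": [0,0]}}

```text
t: 11.65
ee_pos: [0.6017, -0.1029, 0.107]
tool_rot: [0.971, 0.238, 0.0, 0.0]
wrist_force: [-3.7, 4.2, 1.2]
width: 0.157
```

```bash
python3 -c "
from h import *
listen(6)"
```

```text
t 11.95 p [ 0.6017 -0.1029  0.107 ] yaw 27.61 w 0.153 Tz mean 0.098 sd 0.039 Txy [0.56 0.73] F [-4.2  3.6  2.4]
```

Call:
{"api": "play_rows", "payload": {"slide": [[0,0,0.004],[0,0,0]], "yaw": [0.03,0], "gripper": [0,0]}}

```text
t: 12.2
ee_pos: [0.6017, -0.1029, 0.1069]
tool_rot: [0.977, 0.215, 0.0, 0.0]
wrist_force: [-4.4, 3.6, 2.7]
width: 0.156
```

```bash
python3 -c "
from h import *
listen(6)"
```

```text
t 12.5 p [ 0.6017 -0.1029  0.1069] yaw 24.92 w 0.157 Tz mean 0.117 sd 0.044 Txy [0.51 0.8 ] F [-4.4  3.1  3.3]
```

Call:
{"api": "play_rows", "payload": {"slide": [[0,0,0],[0,0,0],[0,0,-0.6],[0,0,-0.6]], "yaw": [0,0,0,0], "gripper": [0.5,0.5,0.5,0.5]}}

```text
t: 13.0
ee_pos: [0.6021, -0.1034, 0.1545]
tool_rot: [0.977, 0.215, 0.0, 0.0]
wrist_force: [1.3, -0.6, 0.1]
width: 0.498
```

```bash
python3 -c "
from h import *
plan([.6240,.0155,.158],24,4)"
```

```text
t 13.0 p [ 0.6021 -0.1034  0.1545] yaw 24.84 j6 49.2 tilt 0.02
[[0.44, -0.62, -0.02], [0.43, -0.62, -0.02], [0.43, -0.62, -0.02], [0.43, -0.62, -0.02]]
yaw/row 0.0023 x 4
```

Call:
{"api": "play_rows", "payload": {"slide": [[0.44,-0.62,-0.02],[0.43,-0.62,-0.02],[0.43,-0.62,-0.02],[0.43,-0.62,-0.02],[0,0,0]], "yaw": [0.002,0.002,0.002,0.003,0], "gripper": [0.5,0.5,0.5,0.5,0.5]}}

```text
t: 13.62
ee_pos: [0.624, 0.0173, 0.1573]
tool_rot: [0.978, 0.209, 0.001, 0.0]
wrist_force: [0.2, -0.3, -0.6]
width: 0.495
```

```bash
python3 -c "
from h import *
see('w6')
plan([.6240,.0155,.108],24,2)"
```

```text
tip [246. 283.] 0.79 [0.6229 0.0142 0.12  ]
tip [374. 179.] 0.55 [0.5088 0.039  0.12  ]
bar 0.92 [626.9  16.7] [54.2 13.4] yaw 23.8
bar 0.81 [626.5 -84.2] [27.6 11.9] yaw 86.4
bar 0.54 [505.   43.1] [13.1  5.5] yaw 41.5
t 13.775 p [0.6236 0.0152 0.1571] yaw 24.02 j6 61.3 tilt 0.03
[[0.01, -0.0, 0.61], [0.01, -0.0, 0.61]]
yaw/row 0.0001 x 2
```

View pics/w6.png

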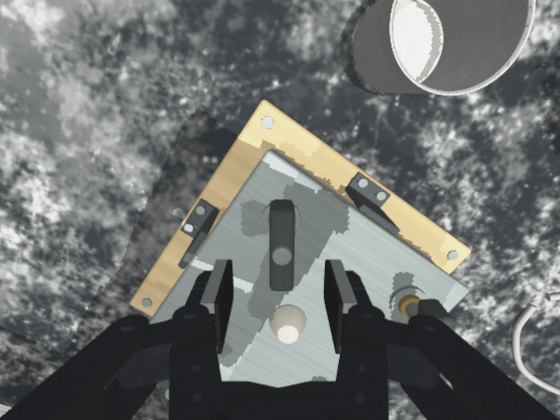

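Call:
{"api": "play_rows", "payload": {"slide": [[0,0.01,0.61],[0,0.01,0.61],[0,0,0],[0,0,0],[0,0,0],[0,0,0]], "yaw": [0,0,0,0,0,0], "gripper": [0.5,0.5,0.2,0,0,0]}}

```text
t: 14.52
ee_pos: [0.6238, 0.0149, 0.1087]
tool_rot: [0.978, 0.208, 0.0, 0.0]
wrist_force: [-2.7, -1.0, -2.2]
width: 0.154
```

```bash
python3 -c "
from h import *
listen(3)"
```

```text
t 14.68 p [0.6238 0.0149 0.1087] yaw 24.02 w 0.159 Tz mean 0.007 sd 0.025 Txy [-0.33  0.55] F [-3.  -1.2 -0.7]
```

Call:
{"api": "play_rows", "payload": {"slide": [[0,0,0.008],[0,0,0.004]], "yaw": [0.064,0.032], "gripper": [0,0]}}

```text
t: 14.92
ee_pos: [0.6238, 0.0148, 0.1082]
tool_rot: [0.991, 0.133, 0.0, 0.0]
wrist_force: [-3.7, -1.9, 1.3]
width: 0.153
```

```bash
python3 -c "
from h import *
listen(5)"
```

```text
t 15.18 p [0.6239 0.0148 0.1082] yaw 15.46 w 0.154 Tz mean 0.012 sd 0.027 Txy [-0.57  0.81] F [-4.3 -2.1  2.3]
```

Call:
{"api": "play_rows", "payload": {"slide": [[0,0,0.008],[0,0,0]], "yaw": [0.064,0], "gripper": [0,0]}}

```text
t: 15.42
ee_pos: [0.6239, 0.0148, 0.1078]
tool_rot: [0.996, 0.084, 0.0, 0.0]
wrist_force: [-4.6, -3.5, 3.3]
width: 0.154
```

```bash
python3 -c "
from h import *
listen(6)"
```

```text
t 15.72 p [0.6239 0.0148 0.1079] yaw 9.7 w 0.16 Tz mean -0.017 sd 0.03 Txy [-0.72  0.89] F [-4.7 -2.9  3.6]
```

Call:
{"api": "play_rows", "payload": {"slide": [[0,0,0.006],[0,0,0]], "yaw": [0.064,0], "gripper": [0,0]}}

```text
t: 15.98
ee_pos: [0.6239, 0.0147, 0.1077]
tool_rot: [0.999, 0.034, 0.0, 0.0]
wrist_force: [-5.5, -3.2, 3.1]
width: 0.157
```

```bash
python3 -c "
from h import *
listen(6)"
```

```text
t 16.27 p [0.6239 0.0148 0.1077] yaw 3.94 w 0.156 Tz mean 0.045 sd 0.037 Txy [-0.79  0.96] F [-5.1 -3.5  4.2]
```

Call:
{"api": "play_rows", "payload": {"slide": [[0,0,0.006],[0,0,0]], "yaw": [0.064,0], "gripper": [0,0]}}

```text
t: 16.52
ee_pos: [0.6238, 0.0147, 0.1075]
tool_rot: [1.0, -0.016, 0.0, 0.0]
wrist_force: [-5.1, -4.8, 4.3]
width: 0.155
```

```bash
python3 -c "
from h import *
listen(6)"
```

```text
t 16.82 p [0.6238 0.0147 0.1075] yaw -1.81 w 0.15 Tz mean 0.1 sd 0.043 Txy [-0.89  1.05] F [-5.7 -4.   4.8]
```

Call:
{"api": "play_rows", "payload": {"slide": [[0,0,0.003],[0,0,0]], "yaw": [0.03,0], "gripper": [0,0]}}

```text
t: 17.08
ee_pos: [0.6238, 0.0147, 0.1074]
tool_rot: [0.999, -0.04, 0.0, 0.0]
wrist_force: [-5.1, -3.5, 5.7]
width: 0.151
```

```bash
python3 -c "
from h import *
listen(6)"
```

```text
t 17.38 p [0.6238 0.0147 0.1074] yaw -4.51 w 0.149 Tz mean 0.142 sd 0.035 Txy [-0.91  1.1 ] F [-5.3 -3.6  5.4]
```

Call:
{"api": "play_rows", "payload": {"slide": [[0,0,0],[0,0,0],[0,0,-0.6],[0,0,-0.6]], "yaw": [0,0,0,0], "gripper": [0.5,0.5,0.5,0.5]}}

```text
t: 17.88
ee_pos: [0.6242, 0.0152, 0.1553]
tool_rot: [0.999, -0.04, 0.0, -0.0]
wrist_force: [0.4, 0.8, 0.3]
width: 0.504
```

```bash
python3 -c "
from h import *
plan([.484,-.080,.158],0.6,5)"
```

```text
t 17.875 p [0.6242 0.0152 0.1553] yaw -4.58 j6 89.9 tilt 0.01
[[-0.66, 0.53, -0.01], [-0.67, 0.52, -0.01], [-0.68, 0.51, -0.01], [-0.69, 0.49, -0.01], [-0.7, 0.48, -0.01]]
yaw/row -0.0115 x 5
```

Call:
{"api": "play_rows", "payload": {"slide": [[-0.66,0.53,-0.01],[-0.67,0.52,-0.01],[-0.68,0.51,-0.01],[-0.69,0.49,-0.01],[-0.7,0.48,-0.01],[0,0,0]], "yaw": [-0.0115,-0.0115,-0.0115,-0.0115,-0.0115,0], "gripper": [0.5,0.5,0.5,0.5,0.5,0.5]}}

```text
t: 18.62
ee_pos: [0.4826, -0.0808, 0.1572]
tool_rot: [1.0, 0.004, 0.0, 0.0]
wrist_force: [0.0, 0.4, 0.8]
width: 0.5
```

```bash
python3 -c "
from h import *
see('w7')
plan([.484,-.080,.108],0.6,2)"
```

```text
tip [242. 281.] 0.93 [ 0.483  -0.0816  0.12  ]
tip [203.  70.] 0.68 [0.5051 0.0359 0.12  ]
tip [ 11. 326.] 0.61 [ 0.6012 -0.1015  0.12  ]
bar 0.96 [ 592.  -103.9] [33.4 17.6] yaw 27.6
bar 0.94 [486.2 -79.8] [54.5 13.7] yaw 1.1
bar 0.74 [510.5  31.1] [54.3 29.7] yaw 61.0
bar 0.73 [598.4  10. ] [ 7.8 22.6] yaw 90.6
t 18.775 p [ 0.4843 -0.08    0.157 ] yaw 0.57 j6 72.3 tilt 0.07
[[-0.0, 0.0, 0.61], [-0.0, 0.0, 0.61]]
yaw/row -0.0002 x 2
```

View pics/w7.png

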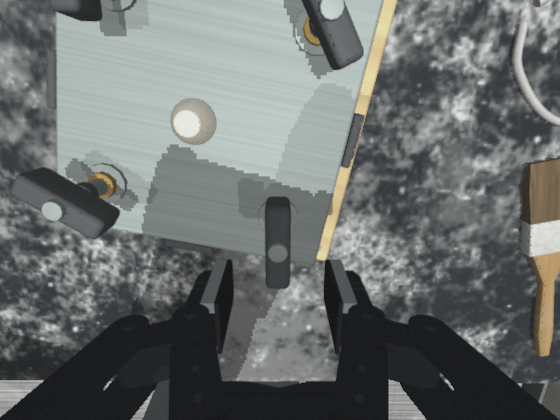

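Handle B sits centred between the fingers at (253,278), so I'll descend.

Call:
{"api": "play_rows", "payload": {"slide": [[0,0,0.61],[0,0,0.61],[0,0,0],[0,0,0],[0,0,0],[0,0,0]], "yaw": [0,0,0,0,0,0], "gripper": [0.5,0.5,0.2,0,0,0]}}

```text
t: 19.52
ee_pos: [0.4839, -0.0801, 0.1084]
tool_rot: [1.0, 0.005, 0.001, 0.0]
wrist_force: [1.9, -0.4, -6.8]
width: 0.155
```

```bash
python3 -c "
from h import *
listen(3)"
```

```text
t 19.68 p [ 0.4839 -0.0801  0.1084] yaw 0.57 w 0.154 Tz mean -0.016 sd 0.031 Txy [ 0.04 -0.49] F [ 2.9 -0.  -5.6]
```

Call:
{"api": "play_rows", "payload": {"slide": [[0,0,0.008],[0,0,0.004]], "yaw": [0.064,0.032], "gripper": [0,0]}}

```text
t: 19.92
ee_pos: [0.4839, -0.0803, 0.108]
tool_rot: [0.997, -0.071, 0.001, 0.0]
wrist_force: [2.1, -1.3, -4.2]
width: 0.153
```

```bash
python3 -c "
from h import *
listen(5)"
```

```text
t 20.18 p [ 0.4839 -0.0803  0.1079] yaw -8.0 w 0.152 Tz mean 0.026 sd 0.023 Txy [-0.37 -0.49] F [ 2.4 -2.  -2.4]
```

Call:
{"api": "play_rows", "payload": {"slide": [[0,0,0.006],[0,0,0.003]], "yaw": [0.064,0.02], "gripper": [0,0]}}

```text
t: 20.42
ee_pos: [0.4839, -0.0804, 0.1075]
tool_rot: [0.991, -0.136, 0.001, 0.0]
wrist_force: [2.2, -4.1, 0.1]
width: 0.151
```

```bash
python3 -c "
from h import *
listen(5)"
```

```text
t 20.68 p [ 0.4839 -0.0804  0.1075] yaw -15.52 w 0.153 Tz mean 0.014 sd 0.018 Txy [-0.83 -0.49] F [ 2.5 -4.6 -1. ]
```

Call:
{"api": "play_rows", "payload": {"slide": [[0,0,0.006],[0,0,0.003]], "yaw": [0.064,0.032], "gripper": [0,0]}}

```text
t: 20.92
ee_pos: [0.4838, -0.0805, 0.1071]
tool_rot: [0.978, -0.21, 0.001, 0.0]
wrist_force: [1.5, -7.0, -0.8]
width: 0.153
```

```bash
python3 -c "
from h import *
listen(5)"
```

```text
t 21.18 p [ 0.4839 -0.0805  0.1071] yaw -24.15 w 0.154 Tz mean 0.056 sd 0.034 Txy [-1.13 -0.39] F [ 2.2 -6.  -0.8]
```

Call:
{"api": "play_rows", "payload": {"slide": [[0,0,0.006],[0,0,0]], "yaw": [0.05,0], "gripper": [0,0]}}

```text
t: 21.42
ee_pos: [0.4838, -0.0806, 0.1069]
tool_rot: [0.969, -0.248, 0.001, 0.0]
wrist_force: [1.5, -7.7, -0.1]
width: 0.15
```

```bash
python3 -c "
from h import *
listen(6)"
```

```text
t 21.73 p [ 0.4838 -0.0806  0.1069] yaw -28.64 w 0.156 Tz mean 0.097 sd 0.032 Txy [-1.26 -0.28] F [ 1.6 -7.1 -0.4]
```

Call:
{"api": "play_rows", "payload": {"slide": [[0,0,0.003],[0,0,0]], "yaw": [0.035,0], "gripper": [0,0]}}

```text
t: 21.98
ee_pos: [0.4838, -0.0807, 0.1069]
tool_rot: [0.962, -0.274, 0.001, 0.0]
wrist_force: [0.4, -7.8, 0.1]
width: 0.155
```

```bash
python3 -c "
from h import *
listen(6)"
```

```text
t 22.27 p [ 0.4838 -0.0807  0.1069] yaw -31.79 w 0.151 Tz mean 0.095 sd 0.034 Txy [-1.38 -0.23] F [ 0.6 -7.8  0.9]
```

Call:
{"api": "play_rows", "payload": {"slide": [[0,0,0.003],[0,0,0]], "yaw": [0.025,0], "gripper": [0,0]}}

```text
t: 22.52
ee_pos: [0.4838, -0.0807, 0.1068]
tool_rot: [0.956, -0.293, 0.001, 0.0]
wrist_force: [0.8, -7.7, 1.6]
width: 0.155
```

```bash
python3 -c "
from h import *
listen(8)"
```

```text
t 22.93 p [ 0.4838 -0.0808  0.1068] yaw -34.03 w 0.154 Tz mean 0.157 sd 0.035 Txy [-1.47 -0.18] F [ 0.8 -7.9  1. ]
```

All four now bite at about 0.12 to 0.16 N m. I'm starting round 2 with this screw, which is still gripped, then its diagonal D, then A and C.

Call:
{"api": "play_rows", "payload": {"slide": [[0,0,0.006],[0,0,0.006],[0,0,0]], "yaw": [0.064,0.064,0], "gripper": [0,0,0], "squeeze": 60}}

```text
t: 23.3
ee_pos: [0.4837, -0.0809, 0.1065]
tool_rot: [0.922, -0.388, 0.001, 0.001]
wrist_force: [-1.5, -9.7, 4.4]
width: 0.149
```

```bash
python3 -c "
from h import *
listen(6)"
```

```text
t 23.6 p [ 0.4837 -0.0809  0.1065] yaw -45.53 w 0.149 Tz mean 0.243 sd 0.017 Txy [-1.85  0.15] F [ -0.8 -10.    4. ]
```

Call:
{"api": "play_rows", "payload": {"slide": [[0,0,0.004],[0,0,0.004],[0,0,0]], "yaw": [0.064,0.064,0], "gripper": [0,0,0]}}

```text
t: 23.98
ee_pos: [0.4836, -0.0811, 0.1062]
tool_rot: [0.878, -0.478, 0.001, 0.001]
wrist_force: [-1.8, -12.0, 4.8]
width: 0.15
```

```bash
python3 -c "
from h import *
listen(8)"
```

```text
t 24.38 p [ 0.4835 -0.0811  0.1061] yaw -57.03 w 0.149 Tz mean 0.33 sd 0.023 Txy [-2.19  0.34] F [ -2.1 -11.6   4.5]
```

Call:
{"api": "play_rows", "payload": {"slide": [[0,0,0.004],[0,0,0]], "yaw": [0.05,0], "gripper": [0,0]}}

```text
t: 24.62
ee_pos: [0.4835, -0.0811, 0.106]
tool_rot: [0.859, -0.512, 0.001, 0.001]
wrist_force: [-2.4, -12.4, 4.1]
width: 0.149
```

```bash
python3 -c "
from h import *
listen(8);print(manip.read_state()['joint_positions'][5])"
```

```text
t 25.02 p [ 0.4835 -0.0811  0.106 ] yaw -61.52 w 0.149 Tz mean 0.42 sd 0.028 Txy [-2.31  0.47] F [ -2.9 -12.6   5.4]
2.346603995937974
```

Call:
{"api": "play_rows", "payload": {"slide": [[0,0,0],[0,0,0],[0,0,-0.6],[0,0,-0.6]], "yaw": [0,0,0,0], "gripper": [0.5,0.5,0.5,0.5]}}

```text
t: 25.52
ee_pos: [0.4832, -0.0797, 0.1538]
tool_rot: [0.859, -0.512, -0.001, 0.0]
wrist_force: [-0.2, -0.0, -1.0]
width: 0.503
```

```bash
python3 -c "
from h import *
plan([.624,.0152,.158],-1.3,7)"
```

```text
t 25.525 p [ 0.4832 -0.0797  0.1538] yaw -61.66 j6 134.5 tilt 0.08
[[-0.06, -0.6, -0.02], [0.03, -0.61, -0.02], [0.12, -0.59, -0.02], [0.21, -0.57, -0.02], [0.29, -0.53, -0.02], [0.37, -0.48, -0.02], [0.44, -0.42, -0.02]]
yaw/row -0.0958 x 7
```

Call:
{"api": "play_rows", "payload": {"slide": [[-0.06,-0.6,-0.02],[0.03,-0.61,-0.02],[0.12,-0.59,-0.02],[0.21,-0.57,-0.02],[0.29,-0.53,-0.02],[0.37,-0.48,-0.02],[0.44,-0.42,-0.02],[0,0,0]], "yaw": [-0.0958,-0.0958,-0.0958,-0.0958,-0.0958,-0.0958,-0.0958,0], "gripper": [0.5,0.5,0.5,0.5,0.5,0.5,0.5,0.5]}}

```text
t: 26.52
ee_pos: [0.6246, 0.0157, 0.1585]
tool_rot: [1.0, -0.011, -0.0, -0.0]
wrist_force: [-0.7, 0.1, 0.3]
width: 0.501
```

```bash
python3 -c "
from h import *
see('w8')
plan([.624,.015,.1065],-1.3,2)"
```

```text
tip [270. 472.] 0.84 [ 0.6034 -0.0995  0.12  ]
tip [240. 280.] 0.8 [0.6253 0.0153 0.12  ]
tip [415. 415.] 0.78 [ 0.4881 -0.0777  0.12  ]
bar 0.97 [627.3  15.2] [13.7 54.3] yaw 178.7
bar 0.79 [509.3 -67.5] [25.1 25.1] yaw 88.8
bar 0.57 [536.6  39.6] [30.  11.8] yaw 82.0
bar 0.56 [605.9 -95.3] [62.1 20.1] yaw 28.3
t 26.675 p [0.6234 0.0145 0.1588] yaw -1.48 j6 86.8 tilt 0.06
[[0.01, -0.01, 0.65], [0.01, -0.01, 0.65]]
yaw/row -0.001 x 2
```

View pics/w8.png

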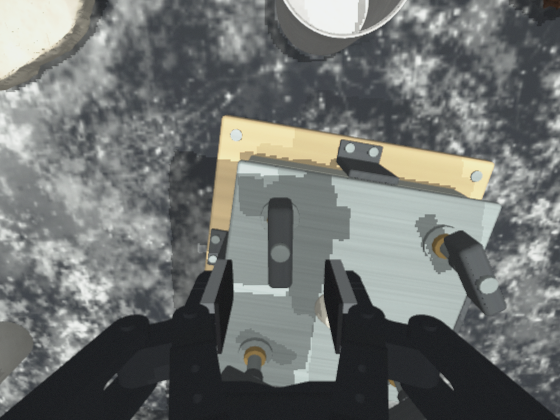

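Call:
{"api": "play_rows", "payload": {"slide": [[0.01,-0.01,0.65],[0.01,-0.01,0.65],[0,0,0],[0,0,0],[0,0,0],[0,0,0]], "yaw": [0,0,0,0,0,0], "gripper": [0.5,0.5,0.2,0,0,0]}}

```text
t: 27.42
ee_pos: [0.6249, 0.0151, 0.1076]
tool_rot: [1.0, -0.012, 0.0, 0.0]
wrist_force: [-2.3, -4.1, 0.7]
width: 0.148
```

Call:
{"api": "play_rows", "payload": {"slide": [[0,0,0.004],[0,0,0.006],[0,0,0.006],[0,0,0]], "yaw": [0.064,0.064,0.035,0], "gripper": [0,0,0,0]}}

```text
t: 27.92
ee_pos: [0.6249, 0.0147, 0.1073]
tool_rot: [0.99, -0.139, 0.0, 0.001]
wrist_force: [-5.0, -6.6, 3.0]
width: 0.148
```

```bash
python3 -c "
from h import *
listen(6)"
```

```text
t 28.23 p [0.6249 0.0147 0.1073] yaw -16.0 w 0.15 Tz mean 0.254 sd 0.031 Txy [-1.27  0.9 ] F [-4.6 -6.9  3.3]
```

Call:
{"api": "play_rows", "payload": {"slide": [[0,0,0.004],[0,0,0.004],[0,0,0]], "yaw": [0.064,0.064,0], "gripper": [0,0,0]}}

```text
t: 28.6
ee_pos: [0.6248, 0.0145, 0.1069]
tool_rot: [0.971, -0.238, 0.0, 0.001]
wrist_force: [-5.7, -8.8, 3.5]
width: 0.148
```

```bash
python3 -c "
from h import *
listen(8)"
```

```text
t 29.0 p [0.6249 0.0145 0.107 ] yaw -27.49 w 0.15 Tz mean 0.352 sd 0.04 Txy [-1.6   0.98] F [-5.4 -8.6  3.7]
```

Call:
{"api": "play_rows", "payload": {"slide": [[0,0,0.003],[0,0,0]], "yaw": [0.03,0], "gripper": [0,0]}}

```text
t: 29.25
ee_pos: [0.6248, 0.0144, 0.1069]
tool_rot: [0.965, -0.261, 0.0, 0.001]
wrist_force: [-5.9, -9.1, 4.8]
width: 0.146
```

```bash
python3 -c "
from h import *
listen(8)"
```

```text
t 29.65 p [0.6248 0.0144 0.1069] yaw -30.19 w 0.152 Tz mean 0.406 sd 0.034 Txy [-1.68  1.05] F [-5.5 -9.2  4.1]
```

Call:
{"api": "play_rows", "payload": {"slide": [[0,0,0],[0,0,0],[0,0,-0.6],[0,0,-0.6]], "yaw": [0,0,0,0], "gripper": [0.5,0.5,0.5,0.5]}}

```text
t: 30.15
ee_pos: [0.6252, 0.0158, 0.1546]
tool_rot: [0.965, -0.261, 0.0, -0.0]
wrist_force: [-0.1, 0.4, 0.3]
width: 0.501
```

```bash
python3 -c "
from h import *
plan([.5065,.038,.158],57,10)"
```

```text
t 30.15 p [0.6252 0.0158 0.1546] yaw -30.24 j6 115.6 tilt 0.02
[[-0.28, 0.1, -0.01], [-0.3, 0.06, -0.01], [-0.3, 0.01, -0.01], [-0.3, -0.03, -0.01], [-0.29, -0.08, -0.01], [-0.28, -0.12, -0.01], [-0.25, -0.16, -0.01], [-0.23, -0.2, -0.01], [-0.19, -0.23, -0.01], [-0.16, -0.26, -0.01]]
yaw/row -0.0969 x 10
```

Call:
{"api": "play_rows", "payload": {"slide": [[-0.28,0.1,-0.01],[-0.3,0.06,-0.01],[-0.3,0.01,-0.01],[-0.3,-0.03,-0.01],[-0.29,-0.08,-0.01]], "yaw": [-0.0969,-0.0969,-0.0969,-0.0969,-0.0969], "gripper": [0.5,0.5,0.5,0.5,0.5]}}

```text
t: 30.78
ee_pos: [0.5657, 0.0268, 0.1562]
tool_rot: [0.993, 0.119, 0.0, -0.0]
wrist_force: [-0.5, 0.2, -0.5]
width: 0.501
```

Call:
{"api": "play_rows", "payload": {"slide": [[-0.28,-0.12,-0.01],[-0.25,-0.16,-0.01],[-0.23,-0.2,-0.01],[-0.19,-0.23,-0.01],[-0.16,-0.26,-0.01],[0,0,0]], "yaw": [-0.0969,-0.0969,-0.0969,-0.0969,-0.0969,0], "gripper": [0.5,0.5,0.5,0.5,0.5,0.5]}}

```text
t: 31.52
ee_pos: [0.5063, 0.0376, 0.1583]
tool_rot: [0.879, 0.477, 0.0, 0.0]
wrist_force: [0.5, -0.7, -0.8]
width: 0.5
```

```bash
python3 -c "
from h import *
see('w9')
plan([.506,.038,.106],57,2)"
```

```text
tip [165. 480.] 0.93 [0.6227 0.0162 0.12  ]
tip [242. 275.] 0.89 [0.5046 0.0388 0.12  ]
tip [330. 515.] 0.88 [ 0.5999 -0.0967  0.12  ]
tip [386. 342.] 0.85 [ 0.4841 -0.0758  0.12  ]
bar 0.95 [597.7 -87.6] [48.6 48.4] yaw 14.9
bar 0.86 [483.4 -47.7] [15.9 19.5] yaw 146.9
bar 0.76 [620.1  21.9] [20.6 56.5] yaw 158.8
bar 0.57 [507.6  41.4] [54.1 13.6] yaw 57.2
bar 0.38 [547.5   7. ] [22.6 22.2] yaw 48.2
t 31.675 p [0.5071 0.0372 0.1581] yaw 56.79 j6 30.0 tilt 0.05
[[0.0, -0.02, 0.65], [0.0, -0.02, 0.65]]
yaw/row -0.0011 x 2
```

View pics/w9.png

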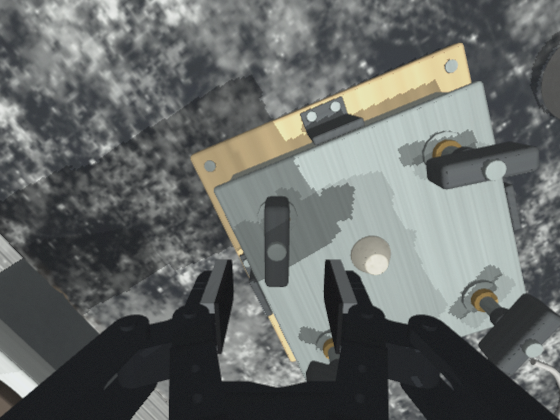

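Call:
{"api": "play_rows", "payload": {"slide": [[0,-0.02,0.65],[0,-0.02,0.65],[0,0,0],[0,0,0],[0,0,0],[0,0,0]], "yaw": [0,0,0,0,0,0], "gripper": [0.5,0.5,0.2,0,0,0]}}

```text
t: 32.42
ee_pos: [0.5054, 0.0381, 0.1063]
tool_rot: [0.879, 0.477, 0.0, 0.0]
wrist_force: [0.9, 0.8, -3.9]
width: 0.148
```

Call:
{"api": "play_rows", "payload": {"slide": [[0,0,0.004],[0,0,0.006],[0,0,0.004],[0,0,0]], "yaw": [0.064,0.064,0.02,0], "gripper": [0,0,0,0]}}

```text
t: 32.92
ee_pos: [0.5055, 0.038, 0.1059]
tool_rot: [0.928, 0.372, 0.001, 0.0]
wrist_force: [-0.1, -2.2, 3.3]
width: 0.151
```

```bash
python3 -c "
from h import *
listen(6)"
```

```text
t 33.23 p [0.5055 0.038  0.1059] yaw 43.73 w 0.149 Tz mean 0.251 sd 0.02 Txy [-0.33  0.04] F [-0.2 -1.7  6.5]
```

Call:
{"api": "play_rows", "payload": {"slide": [[0,0,0.004],[0,0,0.004],[0,0,0]], "yaw": [0.064,0.064,0], "gripper": [0,0,0]}}

```text
t: 33.6
ee_pos: [0.5056, 0.0379, 0.1056]
tool_rot: [0.961, 0.277, 0.001, 0.0]
wrist_force: [-0.4, -2.8, 5.8]
width: 0.145
```

```bash
python3 -c "
from h import *
listen(8)"
```

```text
t 34.0 p [0.5055 0.0379 0.1056] yaw 32.22 w 0.15 Tz mean 0.316 sd 0.025 Txy [-0.47 -0.  ] F [ 0.2 -2.5  5.6]
```

Call:
{"api": "play_rows", "payload": {"slide": [[0,0,0.004],[0,0,0]], "yaw": [0.055,0], "gripper": [0,0]}}

```text
t: 34.25
ee_pos: [0.5056, 0.0379, 0.1054]
tool_rot: [0.972, 0.235, 0.001, 0.0]
wrist_force: [0.4, -2.7, 6.6]
width: 0.147
```

```bash
python3 -c "
from h import *
listen(8)"
```

```text
t 34.65 p [0.5056 0.0379 0.1054] yaw 27.28 w 0.149 Tz mean 0.388 sd 0.017 Txy [-0.5 -0. ] F [ 0.3 -2.9  6.2]
```

Call:
{"api": "play_rows", "payload": {"slide": [[0,0,0],[0,0,0],[0,0,-0.6],[0,0,-0.6]], "yaw": [0,0,0,0], "gripper": [0.5,0.5,0.5,0.5]}}

```text
t: 35.15
ee_pos: [0.5048, 0.0382, 0.1531]
tool_rot: [0.972, 0.235, -0.001, -0.0]
wrist_force: [0.1, -0.1, -0.2]
width: 0.501
```

```bash
python3 -c "
from h import *
plan([.6022,-.1032,.158],27.7,5)"
```

```text
t 35.15 p [0.5048 0.0382 0.1531] yaw 27.18 j6 59.7 tilt 0.08
[[0.11, 0.85, -0.02], [0.11, 0.85, -0.02], [0.11, 0.85, -0.02], [0.11, 0.85, -0.02], [0.1, 0.85, -0.02]]
yaw/row -0.0011 x 5
```

Call:
{"api": "play_rows", "payload": {"slide": [[0.11,0.85,-0.02],[0.11,0.85,-0.02],[0.11,0.85,-0.02],[0.11,0.85,-0.02],[0.1,0.85,-0.02],[0,0,0]], "yaw": [-0.001,-0.001,-0.001,-0.001,-0.001,0], "gripper": [0.5,0.5,0.5,0.5,0.5,0.5]}}

```text
t: 35.9
ee_pos: [0.603, -0.1045, 0.1563]
tool_rot: [0.971, 0.238, -0.0, -0.0]
wrist_force: [0.3, 0.4, -0.2]
width: 0.501
```

```bash
python3 -c "
from h import *
see('w10')
plan([.602,-.103,.1065],27.7,2)"
```

```text
tip [107.  93.] 0.73 [0.6264 0.0139 0.12  ]
tip [368. 169.] 0.65 [ 0.4889 -0.0818  0.12  ]
bar 0.9 [625.5   9.8] [20.7 53.9] yaw 158.0
bar 0.73 [ 604.4 -100.6] [55.6 14.3] yaw 28.0
bar 0.67 [519.6  19.6] [56.3 17.2] yaw 13.0
bar 0.43 [482.7 -82.2] [ 7.2 15.3] yaw 166.1
t 36.05 p [ 0.6017 -0.1023  0.1566] yaw 27.64 j6 46.5 tilt 0.07
[[-0.0, 0.01, 0.63], [-0.0, 0.01, 0.63]]
yaw/row -0.0003 x 2
```

View pics/w10.png

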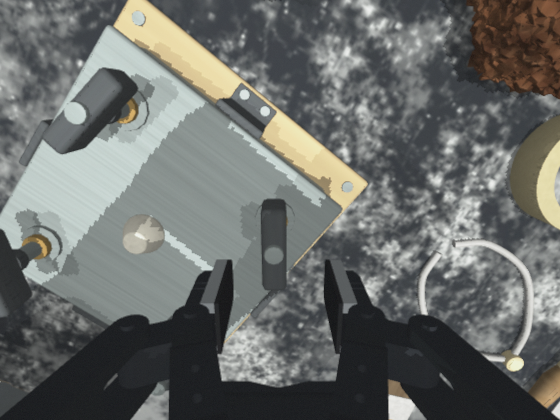

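Call:
{"api": "play_rows", "payload": {"slide": [[0,0,0.63],[0,0,0.63],[0,0,0],[0,0,0],[0,0,0],[0,0,0]], "yaw": [0,0,0,0,0,0], "gripper": [0.5,0.5,0.2,0,0,0]}}

```text
t: 36.8
ee_pos: [0.6022, -0.1023, 0.1071]
tool_rot: [0.971, 0.239, 0.0, -0.0]
wrist_force: [-2.9, 5.6, -0.5]
width: 0.147
```

Call:
{"api": "play_rows", "payload": {"slide": [[0,0,0.004],[0,0,0.006],[0,0,0.006],[0,0,0]], "yaw": [0.064,0.064,0.035,0], "gripper": [0,0,0,0]}}

```text
t: 37.3
ee_pos: [0.6024, -0.1028, 0.1067]
tool_rot: [0.994, 0.113, 0.0, 0.0]
wrist_force: [-3.7, 3.8, 4.6]
width: 0.152
```

```bash
python3 -c "
from h import *
listen(6)"
```

```text
t 37.6 p [ 0.6024 -0.1028  0.1067] yaw 13.06 w 0.146 Tz mean 0.229 sd 0.021 Txy [0.79 0.72] F [-3.3  4.2  6.1]
```

Call:
{"api": "play_rows", "payload": {"slide": [[0,0,0.004],[0,0,0.004],[0,0,0]], "yaw": [0.064,0.075,0], "gripper": [0,0,0]}}

```text
t: 37.98
ee_pos: [0.6025, -0.1032, 0.1063]
tool_rot: [1.0, 0.004, 0.0, 0.0]
wrist_force: [-3.7, 2.5, 5.7]
width: 0.148
```

```bash
python3 -c "
from h import *
listen(8)"
```

```text
t 38.38 p [ 0.6025 -0.1032  0.1063] yaw 0.57 w 0.148 Tz mean 0.33 sd 0.034 Txy [0.36 0.7 ] F [-3.6  2.4  5.8]
```

Call:
{"api": "play_rows", "payload": {"slide": [[0,0,0.004],[0,0,0]], "yaw": [0.05,0], "gripper": [0,0]}}

```text
t: 38.62
ee_pos: [0.6024, -0.1033, 0.1062]
tool_rot: [0.999, -0.035, 0.0, 0.0]
wrist_force: [-4.7, 0.6, 5.7]
width: 0.153
```

```bash
python3 -c "
from h import *
listen(8)"
```

```text
t 39.02 p [ 0.6025 -0.1033  0.1062] yaw -3.93 w 0.153 Tz mean 0.399 sd 0.019 Txy [0.19 0.75] F [-3.6  1.2  5.7]
```

Call:
{"api": "play_rows", "payload": {"slide": [[0,0,0],[0,0,0],[0,0,-0.6],[0,0,-0.8],[-0.7,0,-0.9],[-0.7,0,-0.9],[-0.7,0,-0.9],[0,0,0]], "yaw": [0,0,0,0,0,0,0,0], "gripper": [0.5,0.5,0.6,0.8,1,1,1,1]}}

```text
t: 40.02
ee_pos: [0.5184, -0.0973, 0.2722]
tool_rot: [0.999, -0.035, 0.003, 0.001]
wrist_force: [0.6, -1.0, -0.4]
width: 1.001
```

```bash
python3 -c "
from h import *
manip.get_image('wrist')
see('w11');listen(2)
cv2.imwrite('pics/top9.png',manip.get_image('top')['image'])"
```

```text
tip [ 92. 276.] 0.8 [ 0.6024 -0.1006  0.12  ]
tip [ 78. 132.] 0.77 [0.6209 0.0144 0.12  ]
tip [228. 265.] 0.74 [ 0.4831 -0.0819  0.12  ]
tip [211. 133.] 0.66 [0.5081 0.0369 0.12  ]
bar 0.94 [ 600.7 -102.5] [49.3 13.7] yaw 6.4
bar 0.82 [487.6 -80.2] [18.9 52.5] yaw 129.2
bar 0.8 [511.   30.6] [49.  28.8] yaw 38.6
bar 0.75 [621.2   9.6] [24.2 48.9] yaw 158.5
t 40.33 p [ 0.5189 -0.097   0.2682] yaw -4.04 w 1.0 Tz mean -0.014 sd 0.01 Txy [0.01 0.02] F [ 0.3 -0.4 -0. ]
```

View pics/w11.png

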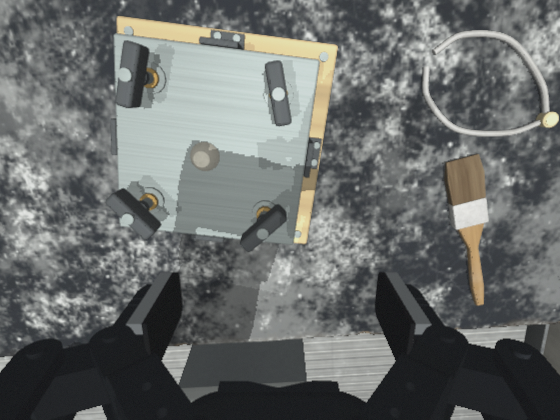

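```bash
python3 -c "
from h import *
print(manip.sign_off(), manip.read_state()['t'])"
```

```text
the job is handed in; nothing more can be done
the job is handed in; nothing more can be done
```

I tightened all four screws in two crosswise rounds, let go of them, and handed the job in at about 40 s of the 72 s allowed. The hand-in gave no verdict.

I could not tell the press's own numbering from the pictures, so I call the corners A (near left), B (near right), C (far right) and D (far left). A–C and B–D are the diagonals.

| Screw | Round 1 order | Moment at first bite (N m) | Round 2 order | Final moment (N m) |
|---|---|---|---|---|
| A | 1 | 0.16 | 3 | 0.39 |
| C | 2 | 0.12 | 4 | 0.40 |
| D | 3 | 0.14 | 2 | 0.41 |
| B | 4 | 0.16 | 1 | 0.42 |

These are averages of a noisy moment reading, good to about ±0.015 N m. The final values are a little above the 0.35 N m aimed for, and below the 0.55 N m where the plaster may crack. I tightened B in round 2 straight after its first bite, without letting go in between.

- **Spring-back check:** when let go, the handles sprang back by angles that give about 0.36–0.38 N m for D, 0.45 for C and 0.47 for B. C and B are above my held readings, but a 2° error in reading the picture shifts the result by about 0.09 N m. The outline for A was too poor to use.
- **Last picture:** the gripper was clear, with the wrist force near zero. The key, brush and calipers looked unmoved. I did not check the jar, tape and tin at the end, but the arm stayed well away from them.

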